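# Lock the green specimen stage

### The job

Two specimen stages stand on the microscopy bench. On the one with the green knob, slide the bar all the way home against its end stop, then slide the green thumb wedge along its ramp until it jams the bar fast, and let go. Do not touch the stage with the red knob.

Things in the scene. Friction and masses are not known exactly. Their poses are not given: they have to be found in the camera images.
- stage_green: Stage with GREEN knob and wedge: black plate 270x150x16 mm, fixed; ivory fences to 42 mm high. Origin: centre of its underside. x: the way home, along the bar to the end stop; y left, z up. Bar at y=+30 mm, wedge on its -y side, ramp outside that. Yaw within 25 deg of the robot's x; may swap sides with red.
- bar_green: Its aluminium bar 170x44x16 mm with upright green knob, 18 mm across, gripped 39 to 75 mm above bench. Origin: knob axis at the bar's underside, 17 mm above bench; axes as stage's. Slides only along stage x (2 N, stays where left). Home (hard stop): origin at stage x=-35 mm; starts 40 to 60 mm short.
- wedge_green: Its green wedge 90 mm long, rubber-faced, top 37 mm above bench; tab 14 (x) by 26 mm, to 75 mm. Origin: under tab, 17 mm above bench; axes as stage's. Slides (4 N, stays) only along (0.978,0.208,0) of stage. Touches bar at stage x=45, y=-8 mm; starts 35-50 mm before. Push on: rubber resists 1.3 N/mm, jam sound 6 to 13 mm past touch and stays; limit 16 mm.
- stage_red: The other stage, same shape and size, with RED knob and RED wedge; origin and axes as for the green one. Not to be touched.

How it is judged:
By the outcome, as a careful person would: the job done as asked, in the order asked, and still so for the second after the job is handed in, with the robot touching nothing.
It also fails if it takes over 45 s, if anything falls off the work surface, if the arm or the gripper's body presses on something with over 40 N, if the wrist force passes 120 N, or if a joint passes its speed limit or range.

### The arm

A 6-joint arm with a two-finger parallel gripper is mounted at the origin on the work surface. World frame = base frame: x ahead of the robot, y to its left, z up, the work surface at z = 0. Lengths are in m, angles in rad, forces in N, time in s.
With the tool pointing down it reaches from about 0.35 to 0.85 m from the base axis. Payload 8.1 kg.
Tool frame: the origin (TCP) lies on the mounting face of the last link; the fingertips stand 186 mm ahead of it and the grasp point (between the pads) lies 167 mm ahead of it; y points along the fingers, x is the direction in which the jaws open and shut, and the axes are right-handed (so a half turn about y gives the same grasp; the last joint's range is limited). The gripper opens to 93 mm and grips with 3 to 60 N. Pads are 15 mm wide; open, the fingers measure 128 mm over their backs; the gripper's body (75 mm by 188 mm) begins 65 mm behind the grasp point.
Start: joints at [-1.248, 0.13, 1.488, -0, 1.523, -0.085], TCP at [0.238, -0.551, 0.405] pointing down, gripper open.
Joint ranges: [-2.96, 2.96], [-0.89, 2.26], [0.02, 2.5], [-1.34, 4.48], [0, 2.73], [-2.66, 2.66]. Speed limits (rad/s): [2.39, 2.39, 2.79, 3.14, 3.14, 3.14].

### API

Orientations are given as a rotation vector (axis times angle).
In Python, from plant import robot, imaging gives the robot as it stands.
- The arm moves only by the shell command python3 -m inch 'ROWS' [OPENING] [FORCE]. ROWS is JSON, a list of rows, each an object of numbers: "x", "y", "z": the shift along the tool's x, y, z in mm; "twist": the turn about the tool's y in rad. In form: [{"x": .., "y": .., "z": .., "twist": ..}, ...]. A call has 1 to 12 rows; each row shifts and turns the commanded pose from where the row before left it, along the tool's axes as they then stand; what a row does not reach is not made up. A row lasts 1/10 s, in which the tool goes at most 50 mm and 8.59 degrees, less where a joint would pass 70% of its speed; a pose out of reach is approached as far as the arm can. A call with a gripper value outside its range is refused whole. OPENING is the gripper command: -1 is shut, 1 is fully open, values between are in proportion, set as the call begins (- or left out, the last holds). The fingers move at their own pace and stop on an object; FORCE is the grip in N (left out, the last holds). Time passes only in rows, so rows that do not move let the fingers close. It gives the time, the measured TCP pose, the force and the opening at its end, in the units of the state.
- robot.read_state(): the state, without advancing time (a new reading comes with each control period).
- imaging.read_camera(name): name is "scene" or "top" or "wrist"; returns a dict with "color" (420x560x3 uint8, red, green, blue), "depth" (420x560 float32, m along the optical axis (not along the pixel's ray), 0 where there is no reading), "fx", "fy", "cx", "cy" (pixels), "rvec" (rotation vector, rad) and "tvec" (3), from world to camera coordinates, as OpenCV has them; the wrist camera has in their place "tool_from_camera" (4x4, takes a point from camera to tool coordinates, whose origin is the TCP and whose axes are the tool frame's). Camera axes: x right, y down, z forward; pixel columns grow to the right and rows downward; lengths in m; the calibration is good to about 2 mm. A picture is of the moment at which its call begins: read the wrist's pose just before it.
- robot.close_job(): hands the job in, once; it reports no verdict.
The state is a dict: "t": time; "q": joint angles; "dq": joint speeds; "joint_torque": joint torques, N m; "tool_pos": TCP position; "orientation": TCP orientation; "force": force on the tool from outside, world axes, zero at the start; "wrist_torque": the same for the moment, N m; "opening": finger opening in m.
Only numpy, scipy, OpenCV 4.12 (cv2) and the standard library are available. Lean on these libraries where they do the work, as an engineer would, in place of code of your own. Each camera call takes 0.05 s, during which the arm holds its last target.

## Working session

There is one attempt and no reset: what is moved stays moved. The work goes in short steps, Python scripts to look and compute and a shell command to move; the robot and the scene stay as the last step left them, time stands still between calls to the robot, and variables do not carry over. Pictures are saved under pics/ and viewed, and the job is handed in when it is done.

```bash
mkdir -p pics; ls; cat > h.py <<'E'
from plant import robot, imaging
import numpy as np, cv2
from scipy.spatial.transform import Rotation as R
def save(c,n): cv2.imwrite('pics/'+n+'.png',c['color'][:,:,::-1])
def K(c): return np.array([[c['fx'],0,c['cx']],[0,c['fy'],c['cy']],[0,0,1.]])
def T(c,st=None):
    "camera->world 4x4"
    M=np.eye(4)
    if 'rvec' in c:
        r=R.from_rotvec(np.ravel(c['rvec'])).as_matrix(); M[:3,:3]=r.T; M[:3,3]=-r.T@np.ravel(c['tvec']); return M
    M[:3,:3]=R.from_rotvec(st['orientation']).as_matrix(); M[:3,3]=st['tool_pos']
    return M@np.array(c['tool_from_camera'])
def cloud(c,st=None):
    d=c['depth']; v,u=np.indices(d.shape)
    P=np.stack([(u-c['cx'])/c['fx']*d,(v-c['cy'])/c['fy']*d,d],-1)
    M=T(c,st); return P@M[:3,:3].T+M[:3,3]
E
python3 - <<'E'
from h import *
s=robot.read_state(); print(s)
for n in ['scene','top','wrist']:
    c=imaging.read_camera(n); save(c,n+'0'); print(n,c['fx'],c['cx'],T(c,s).round(3).tolist())
    np.savez('pics/%s0.npz'%n,**c)
E
```

```text
pics
{'t': 0.0, 'q': array([-1.24845663e+00,  1.31155711e-01,  1.48927563e+00,  5.25444830e-05,
        1.52301618e+00, -8.53454913e-02]), 'dq': array([ 3.59671057e-04, -3.75160945e-04, -8.04421724e-04,  1.37378161e-03,
       -1.75519887e-03,  4.04227696e-05]), 'joint_torque': array([-2.83526235e-03, -5.59847867e+01, -4.91760635e+01,  7.65374489e-02,
        3.55943351e-02, -1.07269350e-04]), 'tool_pos': array([ 0.23787733, -0.55057833,  0.4036924 ]), 'orientation': array([-1.37370815,  0.9048849 , -0.90254061]), 'force': array([-0.17593821,  0.15034119, -0.35563661]), 'wrist_torque': array([-0.01394806,  0.02976218,  0.00077926]), 'opening': 0.0929882651828036}
scene 516.3668627530304 268.9339534569798 [[0.421, 0.603, -0.678, 1.218], [0.907, -0.276, 0.319, -0.324], [0.006, -0.749, -0.663, 0.731], [0.0, 0.0, 0.0, 1.0]]
top 415.7726331509417 280.0163119647904 [[0.037, -0.979, 0.2, 0.372], [-0.999, -0.038, 0.002, -0.003], [0.005, -0.2, -0.98, 0.827], [0.0, 0.0, 0.0, 1.0]]
wrist 365.5735169201564 277.79313614709196 [[0.395, -0.884, -0.248, 0.307], [-0.918, -0.381, -0.105, -0.522], [-0.001, 0.269, -0.963, 0.384], [0.0, 0.0, 0.0, 1.0]]
```

View pics/top0.png

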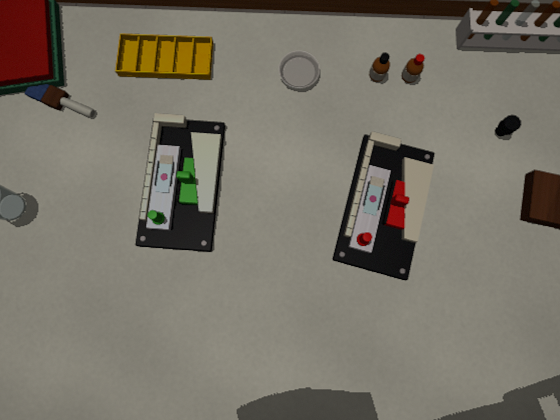

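View pics/scene0.png

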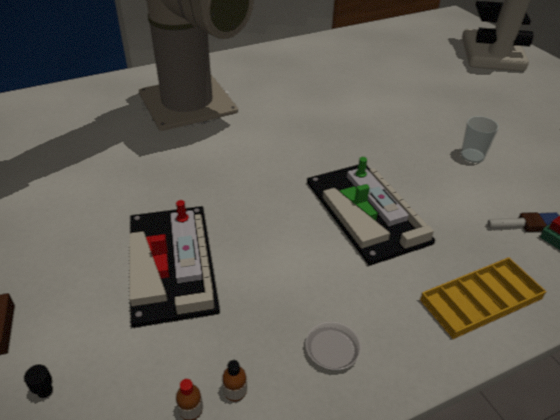

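```bash
python3 - <<'E'
from h import *
s=robot.read_state()
print(R.from_rotvec(s['orientation']).as_matrix().round(3))
for n in ['scene','top']:
    c=dict(np.load('pics/%s0.npz'%n)); W=cloud(c)
    h=cv2.cvtColor(c['color'],cv2.COLOR_RGB2HSV)
    m=((h[...,0]>40)&(h[...,0]<85)&(h[...,1]>90)&(h[...,2]>40)).astype(np.uint8)
    k,l,st,ce=cv2.connectedComponentsWithStats(m)
    for i in range(1,k):
        if st[i,4]<30: continue
        p=W[(l==i)&(c['depth']>0)]
        print(n,st[i],ce[i].round(1),np.median(p,0).round(4),p.min(0).round(3),p.max(0).round(3))
        t=p[p[:,2]>p[:,2].max()-.006]; print('  top',t.mean(0).round(4),t.min(0).round(4),t.max(0).round(4),len(t))
E
```

```text
[[ 0.397 -0.001  0.918]
 [-0.918  0.001  0.397]
 [-0.002 -1.     0.   ]]
scene [356 157  11  20 145] [361.6 167.2] [0.5064 0.2292 0.0581] [0.494 0.222 0.036] [0.514 0.243 0.078]
  top [0.503  0.2318 0.0758] [0.4937 0.2238 0.0727] [0.5098 0.2405 0.0781] 37
scene [339 184  39  36 570] [360.  198.4] [0.5843 0.1797 0.0399] [0.509 0.16  0.016] [0.626 0.212 0.08 ]
  top [0.5808 0.1806 0.0763] [0.5734 0.1684 0.0738] [0.5885 0.1931 0.0797] 56
scene [543 225  17  15  73] [551.5 232.3] [0.8027 0.4795 0.0263] [0.786 0.473 0.022] [0.821 0.488 0.03 ]
  top [0.8023 0.4798 0.0266] [0.7856 0.473  0.0244] [0.8213 0.4875 0.0304] 67
top [ 42   0  17  83 332] [53.8 43.3] [0.8722 0.4948 0.0229] [0.782 0.474 0.02 ] [0.977 0.52  0.026]
  top [0.8722 0.4951 0.023 ] [0.7815 0.4737 0.0203] [0.9767 0.5203 0.0263] 323
top [511   0   8   6  40] [514.5   2.5] [ 0.9345 -0.4401  0.1207] [ 0.928 -0.447  0.118] [ 0.941 -0.432  0.123]
  top [ 0.9343 -0.4397  0.1207] [ 0.9282 -0.447   0.1177] [ 0.9407 -0.4325  0.1235] 40
top [ 0 81 41  8 83] [20.  84.8] [0.773  0.5518 0.0228] [0.764 0.51  0.02 ] [0.784 0.592 0.026]
  top [0.7734 0.5517 0.0228] [0.7643 0.5102 0.0204] [0.7838 0.592  0.0262] 80
top [176 157  22  48 658] [187.4 182.4] [0.57   0.1806 0.0356] [0.534 0.16  0.014] [0.632 0.208 0.076]
  top [0.5793 0.1819 0.073 ] [0.5726 0.1696 0.07  ] [0.5866 0.1947 0.0759] 94
top [147 210  18  14 124] [155.  216.3] [0.4997 0.2313 0.0715] [0.49  0.221 0.026] [0.513 0.257 0.076]
  top [0.5007 0.2326 0.0735] [0.4936 0.2253 0.0707] [0.5089 0.2404 0.0762] 65
```

The top view shows the green stage on the left: knob at px (155,216), tab at (187,176). The red stage is on the right, around (385,205). The scene view agrees, with the green knob at (362,167). Next I'll measure the stage pose from both views.

```bash
python3 - <<'E'
from h import *
for n in ['top','scene']:
    c=dict(np.load('pics/%s0.npz'%n)); W=cloud(c)
    ok=(c['depth']>0)&(W[...,2]>0.010)&(W[...,2]<0.05)
    for nm,(y0,y1) in dict(green=(.09,.31),red=(-.36,-.06)).items():
        m=ok&(W[...,0]>.40)&(W[...,0]<.76)&(W[...,1]>y0)&(W[...,1]<y1)
        k,l,st,_=cv2.connectedComponentsWithStats(m.astype(np.uint8)); i=1+st[1:,4].argmax()
        p=W[l==i]
        r=cv2.minAreaRect((p[:,:2]*1000).astype(np.float32)); print(n,nm,len(p),r)
    v=W[(c['depth']>0)&(W[...,0]>.42)&(W[...,0]<.7)&(W[...,1]>0.0)&(W[...,1]<.08)]; print('bench z',np.median(v[:,2]))
# knob/tab triangulated from top centroids of the colour in two views
c={n:dict(np.load('pics/%s0.npz'%n)) for n in ['top','scene']}
E
```

```text
top green 9453 ((580.45068359375, 199.8250732421875), (150.56776428222656, 269.2784423828125), 87.91621398925781)
top red 9845 ((549.8201293945312, -212.17005920410156), (150.7089385986328, 269.9652099609375), 76.62627410888672)
bench z -0.0013863893804917926
scene green 6680 ((579.771728515625, 198.64041137695312), (151.7442169189453, 273.3417053222656), 88.38330078125)
scene red 8746 ((549.0787963867188, -212.15676879882812), (150.30389404296875, 273.4529724121094), 76.6535415649414)
bench z 0.0019823872175890878
```

```bash
python3 - <<'E'
import cv2
a=cv2.imread('pics/top0.png')[105:260,130:240]; b=cv2.imread('pics/scene0.png')[150:265,300:440]
cv2.imwrite('pics/zt.png',cv2.resize(a,None,fx=3.8,fy=3.8,interpolation=2)); cv2.imwrite('pics/zs.png',cv2.resize(b,None,fx=5,fy=5,interpolation=2))
E
```

```text
(no output)
```

View pics/zt.png

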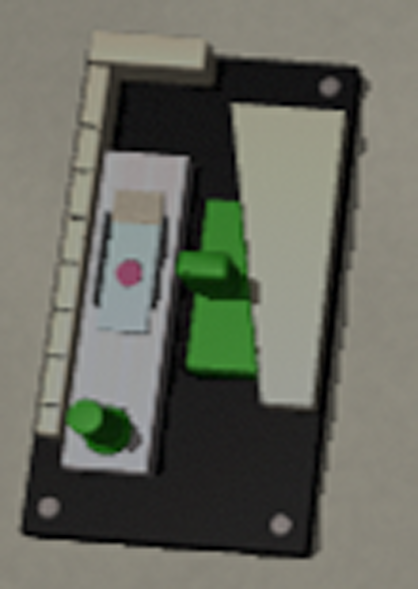

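View pics/zs.png

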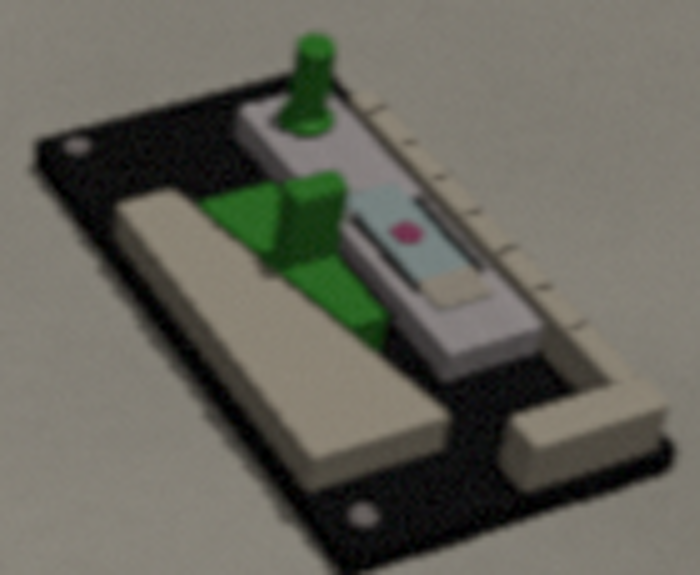

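Green stage: centre ≈ (0.580, 0.199), yaw ≈ -2°. The knob is at (0.501, 0.232), about 45 mm short of home. The tab is at (0.580, 0.181), about 46 mm before touch. First I'll twist the jaws to lie along stage x, then cross over.

```bash
python3 -m inch '[{"twist":-0.141},{"twist":-0.141},{"twist":-0.141},{"twist":-0.141},{"twist":-0.141},{"twist":-0.141},{"twist":-0.141},{"twist":-0.141}]' 0 15; python3 -m inch '[{"x":30,"z":30},{"x":30,"z":30},{"x":30,"z":30},{"x":30,"z":30},{"x":20,"z":35},{"x":20,"z":35},{"x":20,"z":35},{"x":10,"z":40},{"z":40},{"z":40},{"z":40},{"z":40}]'
```

```text
$[0]: bad value
$[0]: bad value
```

```bash
python3 -m inch '[{"x":0,"y":0,"z":0,"twist":-0.141},{"x":0,"y":0,"z":0,"twist":-0.141},{"x":0,"y":0,"z":0,"twist":-0.141},{"x":0,"y":0,"z":0,"twist":-0.141},{"x":0,"y":0,"z":0,"twist":-0.141},{"x":0,"y":0,"z":0,"twist":-0.141},{"x":0,"y":0,"z":0,"twist":-0.141},{"x":0,"y":0,"z":0,"twist":-0.141}]' 0 15
```

```text
t: 0.95
tool_pos: [0.238, -0.5507, 0.4043]
orientation: [-1.57, 0.023, -0.023]
force: [0.2, -0.4, -0.3]
opening: 0.0463
```

```bash
python3 -m inch '[{"x":30,"y":0,"z":30,"twist":0},{"x":30,"y":0,"z":30,"twist":0},{"x":30,"y":0,"z":30,"twist":0},{"x":30,"y":0,"z":30,"twist":0},{"x":20,"y":0,"z":35,"twist":0},{"x":20,"y":0,"z":35,"twist":0},{"x":20,"y":0,"z":35,"twist":0},{"x":10,"y":0,"z":40,"twist":0},{"x":0,"y":0,"z":40,"twist":0},{"x":0,"y":0,"z":40,"twist":0},{"x":0,"y":0,"z":40,"twist":0},{"x":0,"y":0,"z":40,"twist":0}]'
python3 -m inch '[{"x":5,"y":0,"z":40,"twist":0},{"x":5,"y":0,"z":40,"twist":0},{"x":5,"y":0,"z":40,"twist":0},{"x":5,"y":0,"z":40,"twist":0},{"x":5,"y":0,"z":40,"twist":0},{"x":5,"y":0,"z":40,"twist":0},{"x":0,"y":0,"z":40,"twist":0},{"x":0,"y":0,"z":40,"twist":0},{"x":0,"y":0,"z":20,"twist":0},{"x":0,"y":0,"z":0,"twist":0}]'
python3 - <<'E'
from h import *
s=robot.read_state(); c=imaging.read_camera('wrist'); save(c,'w1'); np.savez('pics/w1.npz',st_p=s['tool_pos'],st_o=s['orientation'],**c)
M=R.from_rotvec(s['orientation']).as_matrix(); print(s['tool_pos'],np.degrees(np.arctan2(M[1,0],M[0,0])),M.round(3).tolist())
E
```

```text
t: 2.15
tool_pos: [0.4424, -0.1311, 0.4045]
orientation: [-1.57, 0.028, -0.027]
force: [1.1, -0.8, -0.3]
opening: 0.0465
t: 3.15
tool_pos: [0.4842, 0.2084, 0.4043]
orientation: [-1.57, 0.026, -0.024]
force: [-0.1, 0.0, -0.4]
opening: 0.0464
[0.48416254 0.20840438 0.40426093] -1.8120518801417709 [[0.999, -0.001, 0.032], [-0.032, 0.0, 0.999], [-0.001, -1.0, 0.0]]
```

View pics/w1.png

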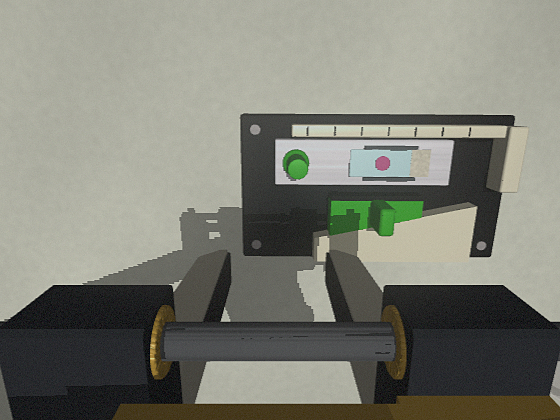

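In the wrist view the whole green stage is visible. The knob top is at (298,169), the tab top at (386,220), and the plate edges run about 241–515 by 115–258. I'll measure from this view.

```bash
cat > m.py <<'E'
from h import *
import sys
def measure(c,s):
    W=cloud(c,s); ok=c['depth']>0
    h=cv2.cvtColor(c['color'],cv2.COLOR_RGB2HSV)
    m=((h[...,0]>40)&(h[...,0]<85)&(h[...,1]>90)&(h[...,2]>30)).astype(np.uint8)
    k,l,st,ce=cv2.connectedComponentsWithStats(m)
    for i in range(1,k):
        if st[i,4]<60: continue
        p=W[(l==i)&ok]; t=p[(p[:,2]>.066)&(p[:,2]<.085)]
        if len(t)>10: print('green',st[i][:4],'zmed',np.median(t[:,2]).round(4),'top ctr',((t.min(0)+t.max(0))/2).round(4),t.mean(0).round(4),np.ptp(t,axis=0).round(4))
    m=ok&(W[...,2]>.010)&(W[...,2]<.05)&(W[...,0]>.40)&(W[...,0]<.76)&(W[...,1]>.09)&(W[...,1]<.31)
    k,l,st,_=cv2.connectedComponentsWithStats(m.astype(np.uint8)); i=1+st[1:,4].argmax()
    print('plate',cv2.minAreaRect((W[l==i][:,:2]*1000).astype(np.float32)))
E
python3 - <<'E'
from m import *
d=np.load('pics/w1.npz'); c=dict(d); measure(c,dict(tool_pos=d['st_p'],orientation=d['st_o']))
E
```

```text
green [283 150  26  29] zmed 0.0751 top ctr [0.5013 0.233  0.0718] [0.5015 0.2332 0.075 ] [0.0172 0.0167 0.0107]
green [327 200  97  36] zmed 0.0748 top ctr [0.5795 0.1828 0.0719] [0.5789 0.1837 0.0742] [0.0141 0.0252 0.0117]
plate ((580.43212890625, 200.18800354003906), (148.80023193359375, 269.87225341796875), 87.89301300048828)
```

```bash
python3 -m inch '[{"x":16,"y":0,"z":24.5,"twist":-0.005},{"x":0,"y":30,"z":0,"twist":0},{"x":0,"y":30,"z":0,"twist":0},{"x":0,"y":30,"z":0,"twist":0},{"x":0,"y":20,"z":0,"twist":0},{"x":0,"y":10,"z":0,"twist":0},{"x":0,"y":0,"z":0,"twist":0}]'
python3 - <<'E'
from h import *
for n in ['scene','wrist']:
    s=robot.read_state();c=imaging.read_camera(n); save(c,n+'2')
print(s['tool_pos'],s['orientation'])
E
```

```text
t: 3.9
tool_pos: [0.501, 0.2288, 0.2832]
orientation: [-1.572, 0.027, -0.022]
force: [0.1, -0.3, -0.0]
opening: 0.0469
[0.50154686 0.22922283 0.28479254] [-1.57106656  0.02471258 -0.02376654]
```

View pics/wrist2.png

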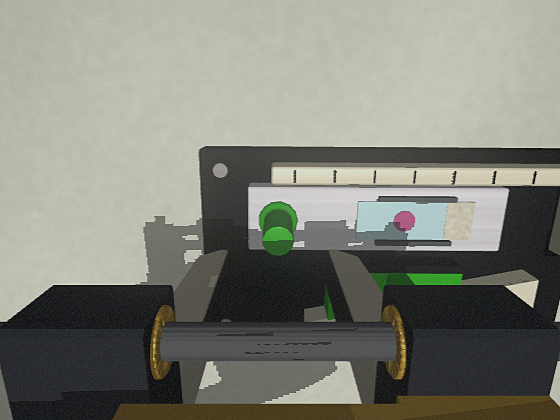

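View pics/scene2.png

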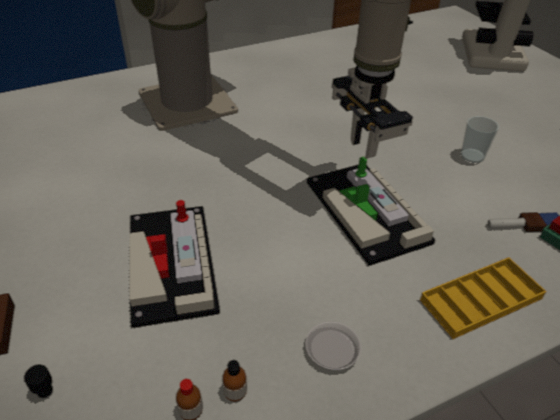

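The knob (278,240) sits midway between the fingers, which are at about 205 and 350. I'll descend and grip.

```bash
python3 -m inch '[{"x":0,"y":15,"z":3,"twist":0},{"x":0,"y":15,"z":0,"twist":0},{"x":0,"y":12,"z":0,"twist":0},{"x":0,"y":10,"z":0,"twist":0},{"x":0,"y":0,"z":0,"twist":0},{"x":0,"y":0,"z":0,"twist":0}]'
python3 -m inch '[{"x":0,"y":0,"z":0,"twist":0},{"x":0,"y":0,"z":0,"twist":0},{"x":0,"y":0,"z":0,"twist":0},{"x":0,"y":0,"z":0,"twist":0},{"x":0,"y":0,"z":0,"twist":0},{"x":0,"y":0,"z":0,"twist":0}]' -1 15
```

```text
t: 4.6
tool_pos: [0.5014, 0.233, 0.2323]
orientation: [-1.571, 0.024, -0.023]
force: [0.2, -0.1, 0.8]
opening: 0.0466
t: 5.2
tool_pos: [0.5017, 0.233, 0.2331]
orientation: [-1.57, 0.023, -0.024]
force: [-1.1, -0.5, 2.3]
opening: 0.0179
```

Gripped at 17.9 mm. Now I'll slide the bar, slowing near the stop.

```bash
python3 -m inch '[{"x":4,"y":0,"z":0,"twist":0},{"x":6,"y":0,"z":0,"twist":0},{"x":8,"y":0,"z":0,"twist":0},{"x":8,"y":0,"z":0,"twist":0},{"x":6,"y":0,"z":0,"twist":0},{"x":4,"y":0,"z":0,"twist":0},{"x":2,"y":0,"z":0,"twist":0},{"x":0,"y":0,"z":0,"twist":0}]'
python3 -m inch '[{"x":2,"y":0,"z":0,"twist":0},{"x":2,"y":0,"z":0,"twist":0},{"x":0,"y":0,"z":0,"twist":0}]'
python3 -m inch '[{"x":1,"y":0,"z":0,"twist":0},{"x":1,"y":0,"z":0,"twist":0},{"x":0,"y":0,"z":0,"twist":0}]'
```

```text
t: 6.0
tool_pos: [0.5403, 0.2317, 0.2331]
orientation: [-1.571, 0.023, -0.025]
force: [0.5, -2.3, 4.4]
opening: 0.0176
t: 6.3
tool_pos: [0.544, 0.2316, 0.2331]
orientation: [-1.571, 0.023, -0.024]
force: [-0.4, -2.5, 5.6]
opening: 0.0176
t: 6.6
tool_pos: [0.5459, 0.2315, 0.2331]
orientation: [-1.571, 0.023, -0.024]
force: [-1.5, -2.1, 4.7]
opening: 0.0178
```

```bash
python3 -m inch '[{"x":1,"y":0,"z":0,"twist":0},{"x":0,"y":0,"z":0,"twist":0}]'
python3 -m inch '[{"x":1,"y":0,"z":0,"twist":0},{"x":0,"y":0,"z":0,"twist":0}]'
```

```text
t: 6.8
tool_pos: [0.5468, 0.2315, 0.2331]
orientation: [-1.571, 0.023, -0.024]
force: [-1.7, -2.6, 6.6]
opening: 0.0178
t: 7.0
tool_pos: [0.5472, 0.2315, 0.233]
orientation: [-1.571, 0.025, -0.022]
force: [-6.1, -2.8, 10.4]
opening: 0.0177
```

```bash
python3 -m inch '[{"x":0.7,"y":0,"z":0,"twist":0},{"x":0,"y":0,"z":0,"twist":0}]'
python3 -m inch '[{"x":0.7,"y":0,"z":0,"twist":0},{"x":0,"y":0,"z":0,"twist":0}]'
```

```text
t: 7.2
tool_pos: [0.5475, 0.2315, 0.233]
orientation: [-1.571, 0.026, -0.021]
force: [-9.0, -2.7, 12.6]
opening: 0.0179
t: 7.4
tool_pos: [0.5477, 0.2316, 0.2329]
orientation: [-1.572, 0.027, -0.02]
force: [-13.2, -3.0, 15.0]
opening: 0.0179
```

The stop is hard: force rises to 13 N with only 0.2 mm of motion. I'll open, lift and check.

```bash
python3 -m inch '[{"x":0,"y":0,"z":0,"twist":0},{"x":0,"y":0,"z":0,"twist":0},{"x":0,"y":0,"z":0,"twist":0},{"x":0,"y":0,"z":0,"twist":0}]' 0 15
python3 -m inch '[{"x":0,"y":-10,"z":0,"twist":0},{"x":0,"y":-20,"z":0,"twist":0},{"x":0,"y":-30,"z":0,"twist":0},{"x":0,"y":-30,"z":0,"twist":0},{"x":0,"y":-30,"z":-20,"twist":0},{"x":0,"y":-10,"z":-25,"twist":0},{"x":0,"y":0,"z":-15,"twist":0},{"x":0,"y":0,"z":-15,"twist":0},{"x":0,"y":0,"z":0,"twist":0}]'
python3 - <<'E'
from m import *
s=robot.read_state();c=imaging.read_camera('wrist'); save(c,'w3'); measure(c,s); print(s['tool_pos'],s['orientation'],s['force'])
c=imaging.read_camera('top'); save(c,'t3')
E
```

```text
t: 7.8
tool_pos: [0.5489, 0.2315, 0.2324]
orientation: [-1.571, 0.024, -0.023]
force: [0.8, -0.4, -0.7]
opening: 0.0445
t: 8.7
tool_pos: [0.5464, 0.155, 0.3615]
orientation: [-1.571, 0.027, -0.023]
force: [-0.0, 0.6, -0.5]
opening: 0.0463
green [261  90  32  32] zmed 0.0751 top ctr [0.5472 0.231  0.075 ] [0.547  0.2312 0.0751] [0.017  0.0171 0.0052]
green [264 151 110  44] zmed 0.0749 top ctr [0.5799 0.1826 0.0716] [0.5796 0.1831 0.0745] [0.0148 0.0258 0.0111]
plate ((580.3250732421875, 199.7108154296875), (150.27650451660156, 269.9204406738281), 87.92418670654297)
[0.54637952 0.15499164 0.36149534] [-1.571372    0.02654708 -0.02345601] [-0.02626228  0.55450021 -0.52225173]
```

View pics/w3.png

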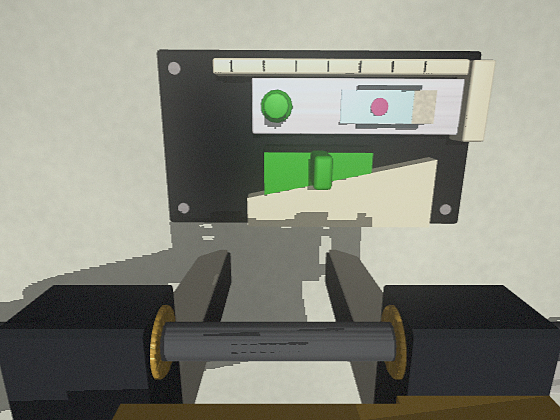

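Knob at (277,105) → (0.547, 0.231). That matches the predicted home, and the bar's end meets the stop at col ~463. The tab at (322,170) is untouched at (0.580, 0.183). Moving over the tab now.

```bash
python3 -m inch '[{"x":17,"y":0,"z":15,"twist":0},{"x":15.5,"y":0,"z":14,"twist":0},{"x":0,"y":15,"z":0,"twist":0},{"x":0,"y":20,"z":0,"twist":0},{"x":0,"y":20,"z":0,"twist":0},{"x":0,"y":15,"z":0,"twist":0},{"x":0,"y":0,"z":0,"twist":0}]'
python3 - <<'E'
from h import *
s=robot.read_state();print(s['tool_pos'],s['orientation'])
c=imaging.read_camera('wrist'); save(c,'w4')
E
```

```text
t: 9.5
tool_pos: [0.5783, 0.1844, 0.2886]
orientation: [-1.572, 0.028, -0.018]
force: [-0.5, 0.0, 0.0]
opening: 0.0465
[0.57829734 0.18443842 0.28858384] [-1.57216959  0.02826077 -0.0182782 ]
```

View pics/w4.png

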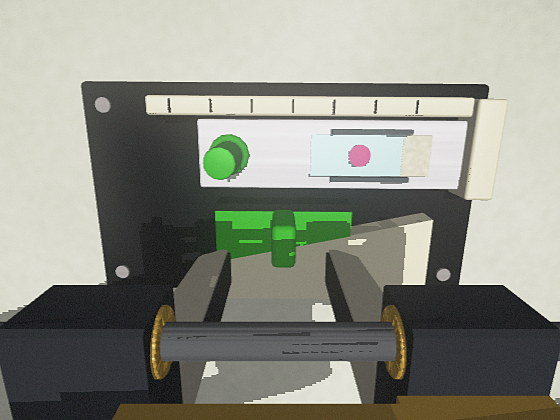

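```bash
python3 -m inch '[{"x":1,"y":15,"z":-0.5,"twist":0},{"x":0,"y":15,"z":0,"twist":0},{"x":0,"y":15,"z":0,"twist":0},{"x":0,"y":11,"z":0,"twist":0},{"x":0,"y":0,"z":0,"twist":0},{"x":0,"y":0,"z":0,"twist":0}]'
python3 -m inch '[{"x":0,"y":0,"z":0,"twist":0},{"x":0,"y":0,"z":0,"twist":0},{"x":0,"y":0,"z":0,"twist":0},{"x":0,"y":0,"z":0,"twist":0},{"x":0,"y":0,"z":0,"twist":0},{"x":0,"y":0,"z":0,"twist":0}]' -1 35
```

```text
t: 10.15
tool_pos: [0.5809, 0.184, 0.2363]
orientation: [-1.571, 0.024, -0.023]
force: [0.3, -0.6, -0.0]
opening: 0.0464
t: 10.75
tool_pos: [0.5809, 0.1842, 0.237]
orientation: [-1.57, 0.024, -0.023]
force: [-2.6, 0.5, 3.7]
opening: 0.0137
```

Tab gripped. Now I'll slide it along the ramp: 40 mm first, then small steps while watching force.

```bash
python3 -m inch '[{"x":3.9,"y":0,"z":0.8,"twist":0},{"x":5.9,"y":0,"z":1.2,"twist":0},{"x":7.8,"y":0,"z":1.6,"twist":0},{"x":7.8,"y":0,"z":1.6,"twist":0},{"x":5.9,"y":0,"z":1.2,"twist":0},{"x":3.9,"y":0,"z":0.8,"twist":0},{"x":3.9,"y":0,"z":0.8,"twist":0},{"x":0,"y":0,"z":0,"twist":0}]'
python3 -m inch '[{"x":2,"y":0,"z":0.4,"twist":0},{"x":2,"y":0,"z":0.4,"twist":0},{"x":0,"y":0,"z":0,"twist":0}]'
```

```text
t: 11.55
tool_pos: [0.6208, 0.1911, 0.237]
orientation: [-1.57, 0.023, -0.024]
force: [-1.2, 1.1, 3.6]
opening: 0.0139
t: 11.85
tool_pos: [0.6244, 0.1918, 0.237]
orientation: [-1.57, 0.023, -0.024]
force: [-3.6, 0.9, 5.1]
opening: 0.0139
```

```bash
python3 -m inch '[{"x":1,"y":0,"z":0.2,"twist":0},{"x":1,"y":0,"z":0.2,"twist":0},{"x":0,"y":0,"z":0,"twist":0}]'
python3 -m inch '[{"x":1,"y":0,"z":0.2,"twist":0},{"x":1,"y":0,"z":0.2,"twist":0},{"x":0,"y":0,"z":0,"twist":0}]'
python3 -m inch '[{"x":1,"y":0,"z":0.2,"twist":0},{"x":1,"y":0,"z":0.2,"twist":0},{"x":0,"y":0,"z":0,"twist":0}]'
```

```text
t: 12.15
tool_pos: [0.6263, 0.1921, 0.237]
orientation: [-1.57, 0.024, -0.023]
force: [-4.4, 1.8, 5.3]
opening: 0.0135
t: 12.45
tool_pos: [0.628, 0.1923, 0.237]
orientation: [-1.571, 0.024, -0.023]
force: [-6.0, 0.4, 6.9]
opening: 0.0136
t: 12.75
tool_pos: [0.6298, 0.1926, 0.237]
orientation: [-1.571, 0.025, -0.022]
force: [-7.6, 0.3, 9.5]
opening: 0.0135
```

```bash
python3 -m inch '[{"x":1,"y":0,"z":0.2,"twist":0},{"x":1,"y":0,"z":0.2,"twist":0},{"x":0,"y":0,"z":0,"twist":0}]'
python3 -m inch '[{"x":1,"y":0,"z":0.2,"twist":0},{"x":1,"y":0,"z":0.2,"twist":0},{"x":0,"y":0,"z":0,"twist":0}]'
python3 -m inch '[{"x":1,"y":0,"z":0.2,"twist":0},{"x":1,"y":0,"z":0.2,"twist":0},{"x":0,"y":0,"z":0,"twist":0}]'
```

```text
t: 13.05
tool_pos: [0.6316, 0.193, 0.237]
orientation: [-1.571, 0.026, -0.021]
force: [-10.3, -0.4, 10.0]
opening: 0.0138
t: 13.35
tool_pos: [0.6334, 0.1933, 0.237]
orientation: [-1.571, 0.026, -0.021]
force: [-12.5, -0.1, 12.7]
opening: 0.0136
t: 13.65
tool_pos: [0.6351, 0.1936, 0.237]
orientation: [-1.572, 0.027, -0.02]
force: [-15.1, -1.3, 13.3]
opening: 0.0139
```

Force is 15 N, so the wedge is about 9 mm past touch, mid-window. Releasing and lifting.

```bash
python3 -m inch '[{"x":0,"y":0,"z":0,"twist":0},{"x":0,"y":0,"z":0,"twist":0},{"x":0,"y":0,"z":0,"twist":0},{"x":0,"y":0,"z":0,"twist":0}]' 0 15
python3 -m inch '[{"x":0,"y":-10,"z":0,"twist":0},{"x":0,"y":-20,"z":0,"twist":0},{"x":0,"y":-30,"z":0,"twist":0},{"x":0,"y":-30,"z":0,"twist":0},{"x":-20,"y":-30,"z":-20,"twist":0},{"x":-30,"y":-20,"z":-25,"twist":0},{"x":-30,"y":0,"z":-15,"twist":0},{"x":0,"y":0,"z":0,"twist":0},{"x":0,"y":0,"z":0,"twist":0}]'
python3 - <<'E'
from m import *
for n in ['wrist','scene','top']:
    s=robot.read_state();c=imaging.read_camera(n); save(c,n+'5'); print(n); measure(c,s)
print(s['t'],s['tool_pos'],s['force'])
E
```

```text
t: 14.05
tool_pos: [0.6365, 0.1935, 0.2365]
orientation: [-1.571, 0.023, -0.024]
force: [-0.4, 0.2, -0.2]
opening: 0.0416
t: 14.95
tool_pos: [0.5544, 0.1358, 0.3778]
orientation: [-1.57, 0.023, -0.025]
force: [0.9, 0.1, 0.2]
opening: 0.0465
wrist
green [250  67  30  32] zmed 0.075 top ctr [0.5469 0.2311 0.0738] [0.547  0.2309 0.075 ] [0.0171 0.0167 0.0076]
green [314 113 109  45] zmed 0.0748 top ctr [0.6338 0.1916 0.0718] [0.6333 0.1918 0.0746] [0.0144 0.0256 0.0112]
plate ((580.3263549804688, 200.25759887695312), (149.5099639892578, 270.0498046875), 87.93181610107422)
scene
green [366 169  12  20] zmed 0.075 top ctr [0.5477 0.2299 0.0727] [0.5484 0.2289 0.0741] [0.0186 0.0188 0.0123]
green [357 199  40  40] zmed 0.0745 top ctr [0.6334 0.19   0.0728] [0.636  0.1891 0.0735] [0.0155 0.0249 0.0136]
plate ((579.461669921875, 198.7183074951172), (151.07606506347656, 274.04254150390625), 88.1423568725586)
top
green [496   0  23  24] zmed 0.0766 top ctr [ 0.9307 -0.437   0.0752] [ 0.9298 -0.4363  0.0764] [0.0096 0.0101 0.0179]
plate ((579.0267944335938, 141.27699279785156), (33.80624008178711, 269.1495056152344), 88.03532409667969)
15.05 [0.55525818 0.13628344 0.37744412] [ 0.64440293 -0.17192987  0.11735061]
```

View pics/wrist5.png

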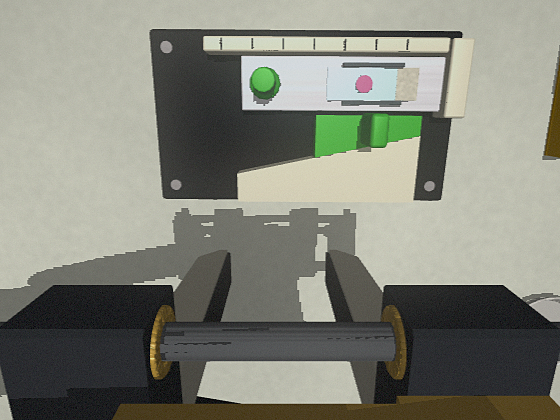

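View pics/scene5.png

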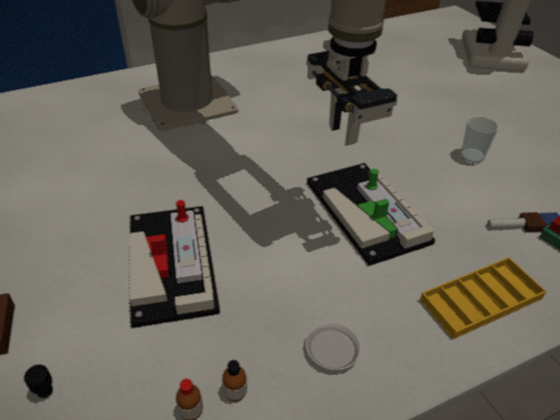

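Wedge tab at (378,130) → (0.6337, 0.1916), about 9 mm past touch. The force (11 N above friction, at 1.3 N/mm) also gives about 8.5 mm. The knob is still home at (0.547, 0.231), and the bar end meets the stop at col ~445. The gripper is well clear and the red stage looks unchanged. Handing in.

```bash
python3 -c "
from plant import robot
print(robot.close_job())"
```

```text
the job is handed in; nothing more can be done
None
```

The green stage's bar is home against its end stop and its wedge is jammed. I handed the job in at about 15 s. No verdict was reported.

- **Bar:** I gripped the green knob and slid the bar about 46 mm. At the stop the force rose to 13 N with only about 0.2 mm of movement per step. It read (0.547, 0.231) before and after the wedge was set, within 1 mm of the home predicted from the stage pose.
- **Wedge:** I slid the wedge by its tab about 55 mm along the ramp. The force rose at about 1.3 N/mm to 15 N. The camera puts it 8.8 mm past touch and the force about 8.5 mm past, both inside the 6–13 mm window. It stayed there after I let go.
- **Finish:** The gripper was open and lifted well clear, and the red stage was not touched.
- **Checks that failed or disagreed:** The scene camera gave positions 1–3 mm off the wrist camera. The last top view was blocked by the arm and gave no usable reading. I did not test the jam by pushing on the bar.

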